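# Refit the door-control selector handle and switch it over

### The arm

A 6-joint arm with a two-finger parallel gripper is mounted at the origin on the work surface. World frame = base frame: x ahead of the robot, y to its left, z up, the work surface at z = 0. Lengths are in m, angles in degrees, forces in N, time in s.
With the tool pointing down it reaches from about 0.275 to 0.875 m from the base axis. Payload 12.5 kg.
Tool frame: the origin (TCP) lies on the centre line of the jaws, within the pads' length; the fingertips stand 14 mm ahead of it and the grasp point (between the pads) lies 5 mm behind it; z points along the fingers, y is the line along which they close (so a half turn about z gives the same grasp; the last joint's range is limited). The gripper opens to 85 mm and grips with 20 to 120 N. Pads are 22 mm wide; open, the fingers measure 114 mm over their backs; the gripper's body (76 mm by 85 mm) begins 54 mm behind the grasp point. The pads swing forward as they close: fully open they stand 13 mm farther back than shut.
Start: joints at [-74.691, 20.094, 94.641, -0, 65.266, -4.847], TCP at [0.19, -0.516, 0.245] pointing down, gripper open.
Joint ranges: [-157.81, 157.81], [-45, 120.19], [0.68, 151.7], [-89.99, 269.99], [4.06, 180], [-164.3, 164.3]. Speed limits (degrees/s): [127.2, 127.2, 159.86, 180, 180, 180].

### API

Orientations are given as a 3x3 rotation matrix whose columns are the frame's x, y, z axes.
In Python, from station import status, viewer, workorder gives the robot as it stands.
- The arm moves only by the tool jog_arm, never from a script. Its argument "plan" is text: rows parted by semicolons, each of 5 numbers parted by spaces: the finger opening in cm, from 0 to 8.54, then the shift along the world's x, y, z in cm, then the turn about the world's z in rad. In form: claw tx ty tz turn; .... A call has 1 to 5 rows; each row is the pose to reach, as a shift and turn from the pose commanded when the call began; what a row does not reach only later rows make up. A row lasts 1/8 s, in which the tool goes at most 62.5 mm and 10.7 degrees, less where a joint would pass 70% of its speed; a pose out of reach is approached as far as the arm can. A call with a gripper value outside its range is refused whole. The fingers move at their own pace and stop on an object; "grip_force" is the grip in N (left out, the last holds). Time passes only in rows, so rows that repeat a pose let the fingers close. It gives the time, the measured TCP pose, the force and the opening at its end, in the units of the state.
- status.get_state(): the state, without advancing time (a new reading comes with each control period).
- viewer.grab_frame(name): name is "scene" or "side" or "wrist"; returns a dict with "color" (420x560x3 uint8, blue, green, red), "fx", "fy", "cx", "cy" (pixels), "k1" (the pictures are not rectified: a ray, as slopes to the right and down, at radius r is drawn at 1 + k1 r^2 times it, then the intrinsics apply), "R" (3x3) and "t" (3): a world point X has camera coordinates R X + t. Camera axes: x right, y down, z forward; pixel columns grow to the right and rows downward; lengths in m; the calibration is good to about 2 mm. A picture is of the moment at which its call begins. There is no depth.
- workorder.finish_job(): hands the job in, once; it reports no verdict.
The state is a dict: "time_s": time; "joint_pos": joint angles; "qd": joint speeds; "tau": joint torques, N m; "tool_pos": TCP position; "tool_rot": TCP orientation; "contact_force": force on the tool from outside, world axes, zero at the start; "wrist_torque": the same for the moment, N m; "opening": finger opening in m.
Only numpy, scipy, OpenCV 4.12 (cv2) and the standard library are available. Lean on these libraries where they do the work, as an engineer would, in place of code of your own. Each camera call takes 0.05 s, during which the arm holds its last target. There are 200 camera calls.

### The job

The black selector handle has been taken off the guard desk's door-control console. Turn it so that the flat in its bore matches the flat on the console's D-shaped shaft, fit it fully home on the shaft, and only then turn it until its pointer points at the raised rib on the console. Let go of it, and leave the other things on the desk where they are.

Things in the scene. Friction and masses are not known exactly. Their poses are not given: they have to be found in the camera images.
- handle: Loose black plastic selector handle, about 0.2 kg, 70 mm high, standing on the desk on its round hub (56 mm across, 32 mm high) with an upright grip bar across the top. Origin: centre of the hub's underside; x along the bar towards the pointer, z up.
- grip_bar (a point): Middle of the grip bar, 51 mm above the handle's underside. The bar is 18 mm thick (handle y), from x = -50 to +50 mm, from 32 mm (hub top) to 70 mm above the underside. Its +x end runs on into a tapered pointer nose ending at x = +66 mm; its -x end is blunt. A thin white line on its top marks the pointer's half (x = +10 to +46 mm).
- bore_mouth (a point): Centre of the D-shaped bore in the handle's underside (same point as its origin): 27 mm deep, 33.5 mm across, its flat on the pointer (+x) side, 8.75 mm from the axis; 1.75 mm larger than the shaft all round, with a small lead-in. It goes on only with the pointer lying the way the shaft's flat faces, within about 7 degrees. It slips on loosely, without a click.
- pointer_tip (a point): Tip of the handle's pointer nose: 66 mm along the handle's +x from its axis, 50 mm above its underside.
- console: Grey console fixed on the desk, 220 mm (x) by 240 mm (y), 50 mm high. Origin: centre of its underside, on the shaft's axis; z up. On its flat face: the steel shaft in the middle, a white raised rib (10 mm wide, 4 mm high, running outwards from 73 to 99 mm from the axis along +x), and low keys (4 mm high, not working) and lamps along its -x edge.
- seat (a point): Point on the shaft's axis at the console's face, 50 mm above the desk: the handle's origin comes here when fully home. The D-shaft, 30 mm in diameter, stands 24 mm above it, with its flat 7 mm from the axis and a 3 mm chamfer at the top.
- shaft (a joint): Turn of the D-shaft about the vertical, rad, counter-clockwise from above positive. At 0 its flat faces along the console's +x, to the rib; in general the flat faces the console's yaw plus this value. Turns from -1.7 to 0.4 (stops), with a friction torque of about 0.12 N m, and stays where it is left; no detents. It starts between -1.4 and -0.7.
- mark (a point): Point on the console's face, 66 mm from the shaft's axis along the console's +x, 7 mm short of the rib: the pointer tip should stand above it at the end.
- pen_pot: Bystander: black round pen pot, 72 mm across, 95 mm high, with pens to 155 mm. Origin: centre of the underside.
- mug: Bystander: white mug, 80 mm across, 90 mm high, handle at its +y. Origin: centre of the underside.
- clock: Bystander: white alarm clock, 45 x 90 mm, 90 mm high. Origin: centre of the underside.
- stapler: Bystander: stapler, 36 mm (x) by 130 mm (y), 45 mm high. Origin: centre of the underside.
- sanitizer: Bystander: clear hand-gel bottle, 60 mm across, 170 mm high. Origin: centre of the underside.

How it is judged (in metres and radians):
On the way, in this order (a step that is already met when the one before it is completed fails the run):
1. the handle is fully home on the shaft, before it is turned to the rib (z of handle in the frame of seat below 0.004 m and horizontal distance between handle and seat below 0.006 m and angle between handle's own z axis and vertical below 0.1 rad), for 0.2 s.
2. the handle, still home, has turned the shaft until its pointer points at the rib (all of step 1 and horizontal distance between pointer_tip and mark below 0.012 m), for 0.2 s.
At the end, for the whole second after the job is handed in: The handle is fully home on the shaft (its underside within 4 mm of the console's face and 6 mm of the shaft's axis, upright within 0.1 rad), at rest, and its pointer tip is within 12 mm (about 10 degrees) of the point just short of the rib (all of step 2 and linear speed of handle below 0.01 m/s); the robot touches nothing.
It fails at once if a bystander was shifted by more than 30 mm (distance of any of pen_pot, mug, clock, stapler, sanitizer from where it was at the start of the episode above 0.03 m).
It also fails if it takes over 48 s, if anything falls off the work surface, if the arm or the gripper's body presses on something with over 40 N, if the wrist force passes 120 N, or if a joint passes its speed limit or range.

## Working session

There is one attempt and no reset: what is moved stays moved. The work goes in short steps, Python scripts to look and compute and a tool call to move; the robot and the scene stay as the last step left them, time stands still between calls to the robot, and variables do not carry over. Pictures are saved under pics/ and viewed, on a budget of 10 in all, crops included, one or two more only if the job needs it, and the job is handed in when it is done.

Besides the shell and the picture viewer there is one more tool, called in YAML: its name, and indented under it one key for each argument. jog_arm: Moves the arm, as the interface text tells. Its arguments: {"type":"object","properties":{"plan":{"type":"string"},"grip_force":{"type":"number"}},"required":["plan"]}

```bash
mkdir -p pics; cat > h.py <<'E'
import numpy as np, cv2
from station import status, viewer, workorder
def cam(n):
    f=viewer.grab_frame(n); np.savez(f'{n}.npz',**{k:np.asarray(v) for k,v in f.items()}); return f
def load(n): return {k:v for k,v in np.load(f'{n}.npz').items()}
def K(f): return np.array([[f['fx'],0,f['cx']],[0,f['fy'],f['cy']],[0,0,1]],float)
def D(f): return np.array([float(f['k1']),0,0,0])
def onz(f,px,z):
    p=cv2.undistortPoints(np.array(px,float).reshape(-1,1,2),K(f),D(f)).reshape(-1,2)
    d=np.c_[p,np.ones(len(p))]@f['R']; c=-f['R'].T@f['t']
    return c+d*((z-c[2])/d[:,2:])
def proj(f,X):
    return cv2.projectPoints(np.array(X,float).reshape(-1,3),cv2.Rodrigues(np.asarray(f['R'],float))[0],np.asarray(f['t'],float),K(f),D(f))[0].reshape(-1,2)
E
python3 - <<'E'
from h import *
for n in('scene','side'):
    f=cam(n); cv2.imwrite(f'pics/{n}0.png',cv2.resize(f['color'],(800,600))); print(n,f['fx'],f['k1'],-f['R'].T@f['t'])
s=status.get_state(); print(s)
E
```

```text
scene 421.42937859029286 0.005776142750181 [ 1.05269371 -0.6157621   0.80597751]
side 466.1888102402327 -0.13418650018428277 [0.39553403 1.13074757 0.8576495 ]
{'time_s': 0.1, 'joint_pos': array([-7.46915105e+01,  2.01223833e+01,  9.46725607e+01, -4.91737106e-05,
        6.52653451e+01, -4.84634511e+00]), 'qd': array([-0.01858389, -0.05595722, -0.09306653, -0.07230289, -0.0334922 ,
        0.02938857]), 'tau': array([ 7.48822040e-04, -5.06833506e+01, -2.91875857e+01, -4.48474179e-05,
        2.66193834e-03,  5.58359247e-06]), 'tool_pos': array([ 0.18946541, -0.51604098,  0.24480621]), 'tool_rot': array([[ 9.38764813e-01,  3.44558483e-01, -2.78560678e-04],
       [ 3.44558585e-01, -9.38764269e-01,  1.01470140e-03],
       [ 8.81211655e-05, -1.04854645e-03, -9.99999446e-01]]), 'contact_force': array([-0.66647213, -0.78187505, -0.5275388 ]), 'wrist_torque': array([ 0.00102944,  0.03022102, -0.04151078]), 'opening': 0.0851283005737776}
```

View pics/scene0.png

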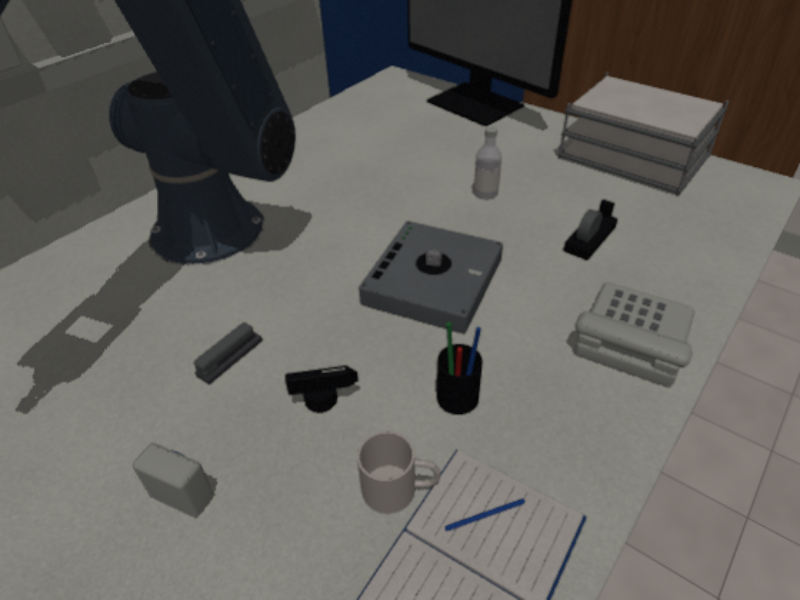

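View pics/side0.png

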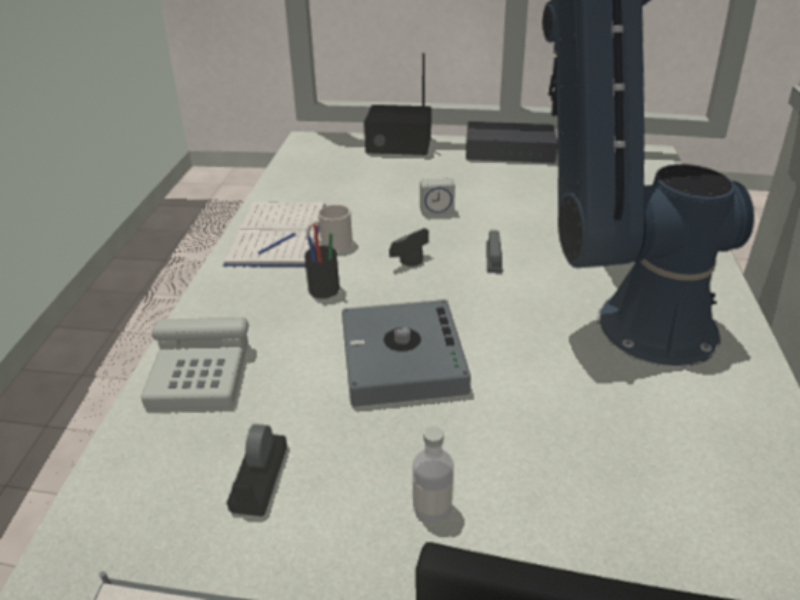

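The scene view (800 px scale) shows the handle at about (322,385), with the bar end to end from (287,382) to the nose at (357,375). The console's shaft top is at (434,257) and the rib at (475,272). In the side view the shaft is at (402,335), the rib at (357,342) and the handle at (410,245).

```bash
python3 - <<'E'
from h import *
a,b=load('scene'),load('side')
def P(f,l,z): print(z,np.round(onz(f,np.array(l)*.7,z),3).tolist())
P(a,[(434,253)],.074);P(a,[(475,272)],.054);P(b,[(402,330)],.074);P(b,[(357,342)],.054)
P(a,[(408,224),(502,242),(465,322),(362,288)],.05); P(b,[(343,308),(447,301),(469,387),(350,388)],.05)
P(a,[(287,376),(357,370),(322,373)],.07);P(a,[(320,402)],.01);P(b,[(390,246),(429,231),(410,240)],.07)
ca=cv2.resize(a['color'][145:295,190:360],None,fx=3.5,fy=4)[:,:]
A=cv2.resize(a['color'][150:300,190:360],(400,353),interpolation=3)
A=cv2.resize(a['color'][150:230,240:360],(400,267),interpolation=3);B=cv2.resize(a['color'][245:295,190:265],(400,267),interpolation=3)
C=cv2.resize(b['color'][205:285,230:350],(400,267),interpolation=3);E=cv2.resize(b['color'][150:200,260:335],(400,267),interpolation=3)
im=np.vstack([np.hstack([A,B]),np.hstack([C,E])]); im=np.clip(im*1.8,0,255).astype('uint8');cv2.imwrite('pics/crops.png',im)
E
```

```text
0.074 [[0.523, 0.154, 0.074]]
0.054 [[0.607, 0.173, 0.054]]
0.074 [[0.523, 0.154, 0.074]]
0.054 [[0.607, 0.174, 0.054]]
0.05 [[0.402, 0.229, 0.05], [0.598, 0.291, 0.05], [0.665, 0.049, 0.05], [0.456, 0.011, 0.05]]
0.05 [[0.655, 0.065, 0.05], [0.446, 0.02, 0.05], [0.391, 0.272, 0.05], [0.599, 0.296, 0.05]]
0.07 [[0.512, -0.238, 0.07], [0.594, -0.163, 0.07], [0.553, -0.201, 0.07]]
0.01 [[0.553, -0.215, 0.01]]
0.07 [[0.587, -0.152, 0.07], [0.504, -0.228, 0.07], [0.544, -0.182, 0.07]]
```

View pics/crops.png

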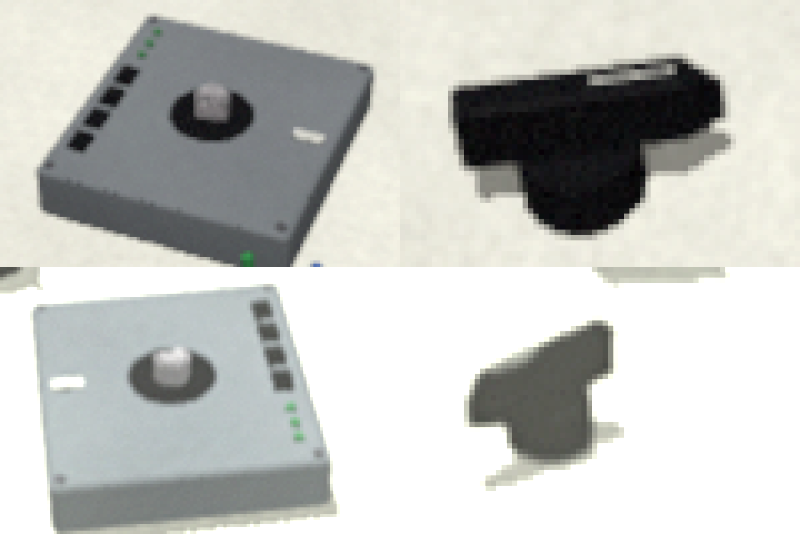

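jog_arm:
  plan: "8.5 6 5.25 0.5 0.17; 8.5 10 8.75 1 0.34; 8.5 14 12.25 1.5 0.51; 8.5 18 15.75 2 0.68; 8.5 22 19.25 3 0.85"

```text
time_s: 0.72
tool_pos: [0.4105, -0.3222, 0.2751]
tool_rot: [[0.355, 0.935, -0.001], [0.935, -0.355, 0.001], [0.0, -0.001, -1.0]]
contact_force: [0.7, -0.3, 0.9]
opening: 0.0851
```

jog_arm:
  plan: "8.5 3.5 3 0 0.17; 8.5 7 6 0 0.34; 8.5 10 8.75 0 0.51; 8.5 13 11.5 0 0.68; 8.5 14 12.3 0 0.85"

```text
time_s: 1.35
tool_pos: [0.5507, -0.1991, 0.2748]
tool_rot: [[-0.469, 0.883, -0.001], [0.883, 0.469, 0.001], [0.001, -0.0, -1.0]]
contact_force: [0.5, -0.2, -0.4]
opening: 0.0852
```

jog_arm:
  plan: "8.5 0 0 0 0.17; 8.5 0 0 0 0.34; 8.5 0 0 0 0.51; 8.5 0 0 0 0.68; 8.5 0 0 0 0.85"

```text
time_s: 1.98
tool_pos: [0.5494, -0.2007, 0.2749]
tool_rot: [[-0.973, 0.232, -0.001], [0.232, 0.973, 0.0], [0.001, 0.0, -1.0]]
contact_force: [0.1, -0.1, 0.8]
opening: 0.0853
```

jog_arm:
  plan: "8.5 0 0 0 0.18; 8.5 0 0 0 0.36; 8.5 0 0 0 0.54; 8.5 0 0 0 0.72; 8.5 0 0 0 0.89"

```text
time_s: 2.6
tool_pos: [0.5494, -0.2007, 0.2749]
tool_rot: [[-0.792, -0.61, -0.001], [-0.61, 0.792, 0.0], [0.0, 0.001, -1.0]]
contact_force: [0.3, 0.1, 0.1]
opening: 0.0851
```

```bash
python3 - <<'E'
from h import *
f=cam('wrist'); im=np.clip(cv2.resize(f['color'],(800,600))*1.6,0,255).astype('uint8')
cv2.imwrite('pics/w1.png',im); s=status.get_state(); print(s['joint_pos'],s['tool_pos'],f['fx'],f['k1'],-f['R'].T@f['t'])
E
```

```text
[-2.46283398e+01  2.21812488e+01  8.72658038e+01 -3.96794808e-04
  7.05996146e+01 -1.52672183e+02] [ 0.54938058 -0.20070322  0.27489979] 357.44219514974674 0.017042114099864 [ 0.49386332 -0.24340983  0.40255922]
```

View pics/w1.png

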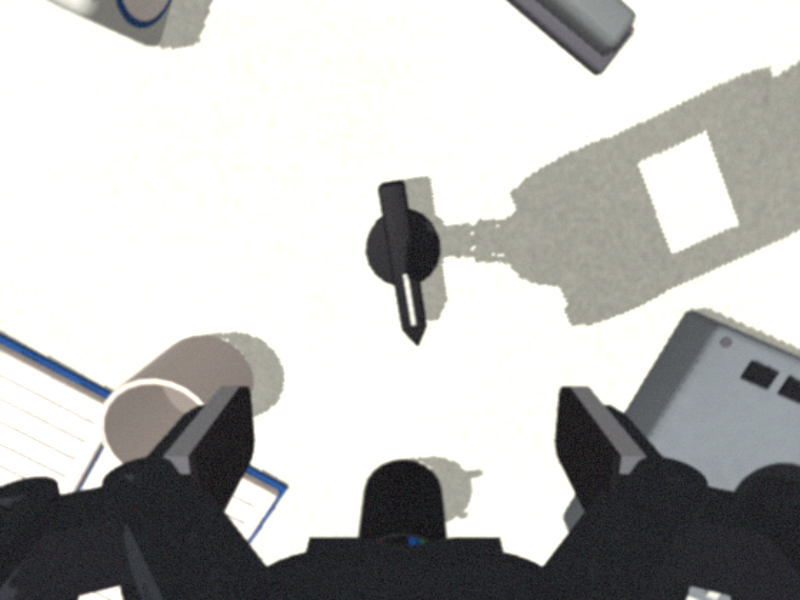

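Wrist view: hub centre at about (403,247), blunt end top at (391,183), nose tip (418,344), and the white line from (406,275) to (412,325).

```bash
python3 - <<'E'
from h import *
f=load('wrist');s=.7
def P(l,z): r=onz(f,np.array(l)*s,z);print(z,np.round(r,4).tolist()); return r
h=P([(403,247)],.03)
e=P([(392,183),(406,275),(412,325)],.07);n=P([(418,344)],.05)
for a,b in((e[0],n[0]),(e[0],e[2]),(e[1],e[2])): v=b-a;print(np.degrees(np.arctan2(v[1],v[0])),np.hypot(*v[:2]))
# fit yaw, xy
from scipy.optimize import least_squares
px=np.array([(392,183),(406,275),(412,325),(418,344),(403,247)])*s
M=np.array([[-.05,0,.07],[.01,0,.07],[.046,0,.07],[.066,0,.05],[0,0,.031]])
def w(p):
    c,q=np.cos(p[2]),np.sin(p[2]);return M@np.array([[c,q,0],[-q,c,0],[0,0,1]])+[p[0],p[1],0]
r=least_squares(lambda p:(proj(f,w(p))-px).ravel(),[.55,-.2,.7]);print(r.x,np.degrees(r.x[2]));print(r.fun.reshape(-1,2).round(1))
a=load('scene');print('pot',onz(a,[(458*s,400*s)],.0),'mug',onz(a,[(388*s,497*s)],.0), 'stap',onz(a,[(228*s,365*s)],.0))
E
```

```text
0.03 [[0.5426, -0.2065, 0.03]]
0.07 [[0.5093, -0.2408, 0.07], [0.551, -0.1974, 0.07], [0.5762, -0.1728, 0.07]]
0.05 [[0.59, -0.1561, 0.05]]
46.39673888555115 0.11706176033062834
45.48553353753 0.09543227747412887
44.36589360801036 0.035226395391399906
[ 0.54380674 -0.20510144  0.80404392] 46.06832289028431
[[-0.1 -0.3]
 [-0.2 -0.5]
 [ 0.9  0.1]
 [-0.9 -1.1]
 [ 0.3  1.9]]
pot [[ 0.73069566 -0.07022107  0.        ]] mug [[ 0.74616086 -0.27883274  0.        ]] stap [[ 3.56820741e-01 -2.46730988e-01  1.11022302e-16]]
```

Handle at (0.544, −0.205) with yaw about 45.7°, and its sizes check out. Before gripping it, I'll look at the shaft's flat from above.

jog_arm:
  plan: "8.5 -0.4 6 0 0; 8.5 -0.8 12 0 0; 8.5 -1.2 18 0 0; 8.5 -1.6 24 -1 0; 8.5 -2 30 -2 0"

```text
time_s: 3.28
tool_pos: [0.5291, 0.1011, 0.255]
tool_rot: [[-0.798, -0.603, 0.0], [-0.603, 0.798, 0.0], [-0.0, -0.0, -1.0]]
contact_force: [0.5, -1.1, 0.6]
opening: 0.085
```

jog_arm:
  plan: "8.5 0 5 -2 0; 8.5 0 6 -3.5 0; 8.5 0 6 -3.5 0; 8.5 0 6 -3.5 0"

```text
time_s: 3.78
tool_pos: [0.53, 0.1581, 0.2208]
tool_rot: [[-0.797, -0.604, 0.001], [-0.604, 0.797, -0.0], [-0.0, -0.0, -1.0]]
contact_force: [0.7, 0.8, 0.6]
opening: 0.0846
```

```bash
python3 - <<'E'
from h import *
f=cam('wrist'); im=np.clip(cv2.resize(f['color'],(800,600),interpolation=3)*1.5,0,255).astype('uint8')
cv2.imwrite('pics/w2.png',im); s=status.get_state(); print(s['joint_pos'],s['tool_pos'],-f['R'].T@f['t'], proj(f,[.523,.154,.074])/.7)
E
```

```text
[ 1.17884402e+01  2.19050975e+01  9.56983860e+01 -1.00485757e-02
  6.23417036e+01 -1.15343109e+02] [0.5300301  0.15807952 0.22099662] [0.47393534 0.11593268 0.34841911] [[405.43702708 277.44232612]]
```

View pics/w2.png

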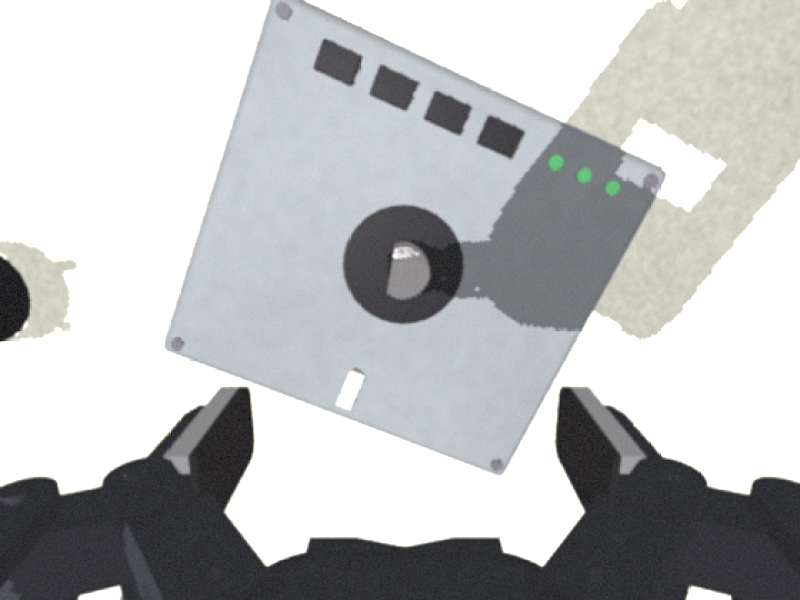

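The shaft top is at about (410,268) with its flat on the left of the image, the rib at (350,390) and the dark collar centred at (403,264). I'll zoom in on the shaft.

```bash
python3 - <<'E'
from h import *
f=load('wrist'); c=f['color'][155:222,247:322]
cv2.imwrite('pics/w2z.png',np.clip(cv2.resize(c,None,fx=8,fy=8,interpolation=3)*1.7,0,255).astype('uint8'))
s=.7
def P(l,z): r=onz(f,np.array(l)*s,z);print(z,np.round(r,4).tolist()); return r
b=P([(403,264)],.0505)
# collar centre by threshold
g=f['color'].max(2); m=((g<75)&(g>0)).astype('uint8'); 
n,l,st,ce=cv2.connectedComponentsWithStats(m); print([(st[i].tolist(),ce[i].round(1).tolist()) for i in range(1,n) if st[i][4]>150])
r=P([(357,370),(345,410),(350,390)],.054); q=P([(283,11),(651,181),(498,464),(177,343)],.05); print('screw centre',q.mean(0))
v=r[0]*0+r[2]-q.mean(0); print(np.degrees(np.arctan2(v[1],v[0])),np.hypot(*v[:2]))
for i,j,o in((0,3,0),(1,2,0),(0,1,-90),(3,2,-90)):
    v=q[j]-q[i]; print(np.degrees(np.arctan2(v[1],v[0]))-o,np.hypot(*v[:2]))
E
```

```text
0.0505 [[0.5216, 0.1512, 0.0505]]
[([220, 28, 33, 32, 637], [236.2, 43.3]), ([260, 46, 33, 31, 599], [275.3, 61.2]), ([297, 64, 33, 30, 576], [313.0, 78.6]), ([335, 82, 32, 29, 559], [349.9, 95.4]), ([241, 144, 84, 82, 4490], [281.7, 183.6]), ([0, 180, 21, 59, 884], [8.1, 210.1]), ([0, 271, 560, 149, 40523], [279.1, 373.4])]
0.054 [[0.5917, 0.1684, 0.054], [0.6185, 0.1784, 0.054], [0.6053, 0.1728, 0.054]]
0.05 [[0.453, 0.0211, 0.05], [0.3989, 0.2343, 0.05], [0.5912, 0.2832, 0.05], [0.6458, 0.0699, 0.05]]
screw centre [0.5222381  0.15209541 0.05      ]
14.008934479968097 0.08564172025036283
14.217196876980383 0.1988774181140889
14.266147397072272 0.19842190933906909
194.2226513396222 0.21995258031887063
194.34123058292107 0.22012261639755973
```

View pics/w2z.png

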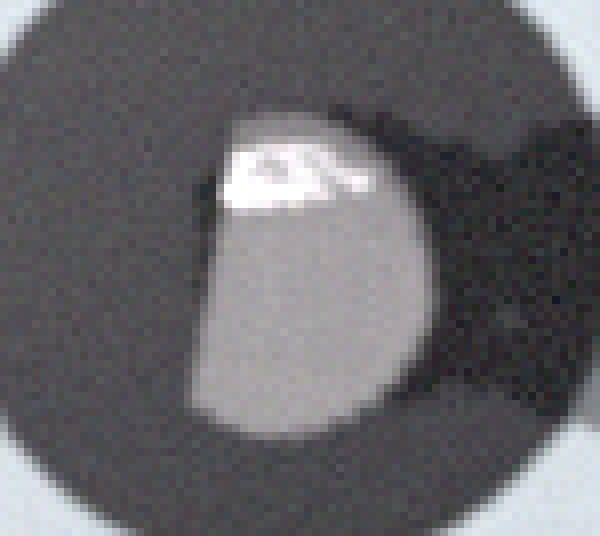

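```bash
python3 - <<'E'
from h import *
f=load('wrist')
p=np.array([(222,200),(192,405),(208,300),(435,295),(290,438)])/8+[246.5,154.5]
q=onz(f,p,.074);ax=np.array([.5222,.152])
print(np.round((q[:,:2]-ax)*1000,1)); v=q[0]-q[1]; 
v=v if 1 else v
t=np.degrees(np.arctan2(v[1],v[0])); print('chord dir',t,'normals',t-90,t+90,'len',np.hypot(*v[:2]))
# predicted outlines for a range of flat yaws: compare by template IoU
img=f['color'].max(2).astype(float)[155:222,247:322]; m=(img>95).astype('uint8'); 
n,l,st,ce=cv2.connectedComponentsWithStats(m); i=l[30,35]; m=(l==i)
th=np.radians(np.arange(0,360,2)); best=[]
for dx in (-2,-1,0,1,2):
 for dy in (-2,-1,0,1,2):
  for a in range(-75,-15,1):
    n_=np.array([np.cos(np.radians(a)),np.sin(np.radians(a))]); U=np.zeros((67*8,75*8),'uint8')
    pts=[]
    for r,z in((12,.074),(15,.071),(15,.05)):
        c=np.c_[np.cos(th),np.sin(th)]*r; d=c@n_; c=c-np.maximum(d-7,0)[:,None]*n_
        # chord clip: project beyond-flat points along the ray to the flat
        pts.append(np.c_[c/1000+ax+np.array([dx,dy])/1000,np.full(len(th),z)])
    uv=(proj(f,np.vstack(pts))-[246.5,154.5])*8
    cv2.fillConvexPoly(U,cv2.convexHull(uv.astype('float32')).astype(int),1)
    u=cv2.resize(U.astype('float32'),(75,67),interpolation=cv2.INTER_AREA)>.5
    best.append(((u&m).sum()/(u|m).sum(),a,dx,dy))
best.sort(reverse=True);print(m.sum(),best[:10])
E
```

```text
[[ -4.  -11. ]
 [ 14.2  -1. ]
 [  4.7  -6.1]
 [ -9.1  11.3]
 [ 11.1   8.7]]
chord dir -151.42525173087128 normals -241.42525173087128 -61.42525173087128 len 0.02079102393800085
713 [(np.float64(0.7427083333333333), -61, 2, 0), (np.float64(0.7411642411642412), -59, 2, 0), (np.float64(0.7411642411642412), -60, 2, 0), (np.float64(0.7403946002076843), -57, 2, 0), (np.float64(0.7403946002076843), -61, 0, -1), (np.float64(0.7401247401247402), -60, 1, 0), (np.float64(0.7401247401247402), -62, 2, 0), (np.float64(0.7396265560165975), -61, 1, -1), (np.float64(0.738860103626943), -58, 1, 0), (np.float64(0.738860103626943), -59, 1, 0)]
```

The console axis is at about (0.522, 0.152) with yaw 14.2°. The flat faces about −61.4°, so the shaft is at about −1.32 rad, which is within its stated range. Next I go back and grasp the handle.

jog_arm:
  plan: "8.5 0.3 -6 0 0.03; 8.5 0.6 -12 0 0.06; 8.5 0.9 -18 0 0.09; 8.5 1.2 -24 0 0.12; 8.5 1.4 -30 0 0.148"

```text
time_s: 4.45
tool_pos: [0.5433, -0.144, 0.2213]
tool_rot: [[-0.699, -0.715, 0.002], [-0.715, 0.699, -0.001], [-0.001, -0.001, -1.0]]
contact_force: [0.4, 0.1, 0.2]
opening: 0.0854
```

jog_arm:
  plan: "8.5 0 -4 0 0; 8.5 0 -6.4 0 0; 8.5 0 -6.4 0 0; 8.5 0 -6.4 -4 0; 8.5 0 -6.4 -5 0"

```text
time_s: 5.08
tool_pos: [0.5425, -0.204, 0.1688]
tool_rot: [[-0.698, -0.716, -0.003], [-0.716, 0.698, 0.001], [0.001, 0.003, -1.0]]
contact_force: [-0.0, 0.5, 0.2]
opening: 0.0851
```

```bash
python3 - <<'E'
from h import *
s=status.get_state();R=s['tool_rot'];print(s['tool_pos'],np.degrees(np.arctan2(R[1,1],R[0,1])),s['joint_pos'][5])
E
```

```text
[ 0.54251714 -0.2039917   0.16881776] 135.71972482062787 -160.93417862716558
```

jog_arm:
  plan: "8.5 0.05 -0.05 -4 0; 8.5 0.05 -0.05 -8 0; 8.5 0.05 -0.05 -10.5 0; 8.5 0.05 -0.05 -11.7 0; 8.5 0.05 -0.05 -11.7 0"

```text
time_s: 5.7
tool_pos: [0.5442, -0.2052, 0.0536]
tool_rot: [[-0.698, -0.716, -0.0], [-0.716, 0.698, 0.0], [0.0, 0.0, -1.0]]
contact_force: [-0.0, 1.4, 0.5]
opening: 0.0851
```

jog_arm:
  plan: "0 0 0 0 0; 0 0 0 0 0; 0 0 0 0 0; 0 0 0 0 0; 0 0 0 0 0"
  grip_force: 60

```text
time_s: 6.32
tool_pos: [0.5442, -0.2053, 0.0537]
tool_rot: [[-0.698, -0.716, 0.0], [-0.716, 0.698, -0.0], [-0.0, -0.0, -1.0]]
contact_force: [-0.7, 0.5, 6.2]
opening: 0.017
```

jog_arm:
  plan: "0 0 0 3 0; 0 0 0 8 0; 0 0 2 11 -0.17; 0 -0.3 7 11 -0.34; 0 -0.6 12 11 -0.51"

```text
time_s: 6.95
tool_pos: [0.5377, -0.0841, 0.1633]
tool_rot: [[-0.961, -0.278, 0.0], [-0.278, 0.961, 0.0], [-0.0, 0.0, -1.0]]
contact_force: [1.2, 0.1, -2.1]
opening: 0.0171
```

jog_arm:
  plan: "0 -0.3 5 0 -0.17; 0 -0.6 10 0 -0.34; 0 -0.9 15 0 -0.51; 0 -1.2 20 0 -0.68; 0 -1.6 23.7 0 -0.85"

```text
time_s: 7.58
tool_pos: [0.5215, 0.1536, 0.163]
tool_rot: [[-0.844, 0.537, -0.001], [0.537, 0.844, -0.0], [0.0, -0.0, -1.0]]
contact_force: [-0.2, -0.7, -2.1]
opening: 0.0173
```

jog_arm:
  plan: "0 0 0 0 -0.17; 0 0 0 0 -0.34; 0 0 0 0 -0.509; 0 0 0 0 -0.509; 0 0 0 0 -0.509"

```text
time_s: 8.2
tool_pos: [0.5219, 0.1517, 0.1631]
tool_rot: [[-0.483, 0.876, -0.0], [0.876, 0.483, -0.0], [0.0, -0.0, -1.0]]
contact_force: [-1.0, -0.4, -2.0]
opening: 0.0171
```

```bash
python3 - <<'E'
from h import *
g=[]
for n in('wrist','side','scene'):
    f=cam(n); s=status.get_state()
    X=[.522,.152,.1]; u=proj(f,X)[0].astype(int) if n!='wrist' else np.array([280,210])
    w=(120,90) if n!='wrist' else (280,210)
    w=(60,45) if n!='wrist' else (280,210)
    x0,y0=max(u[0]-w[0],0),max(u[1]-w[1],0); c=f['color'][y0:y0+2*w[1],x0:x0+2*w[0]]; print(n,x0,y0,c.shape)
    g.append(cv2.resize(c,(400,300) if n!='wrist' else (400,300),interpolation=3))
g.append(cv2.resize(load('wrist')['color'][0:210,140:420],(400,300),interpolation=3))
im=np.vstack([np.hstack(g[:2]),np.hstack(g[2:])]); cv2.imwrite('pics/hold.png',np.clip(im*1.7,0,255).astype('uint8'))
R=s['tool_rot'];print(s['tool_pos'],np.degrees(np.arctan2(R[1,1],R[0,1]))-90,s['joint_pos'][5],s['contact_force'],s['opening'])
E
```

```text
wrist 0 0 (420, 560, 3)
side 221 177 (90, 120, 3)
scene 243 124 (90, 120, 3)
[0.52201599 0.1516714  0.1632322 ] -61.25008732274702 -17.45448908625728 [-1.00632547  0.42551926 -2.25450409] 0.01690394505905003
```

View pics/hold.png

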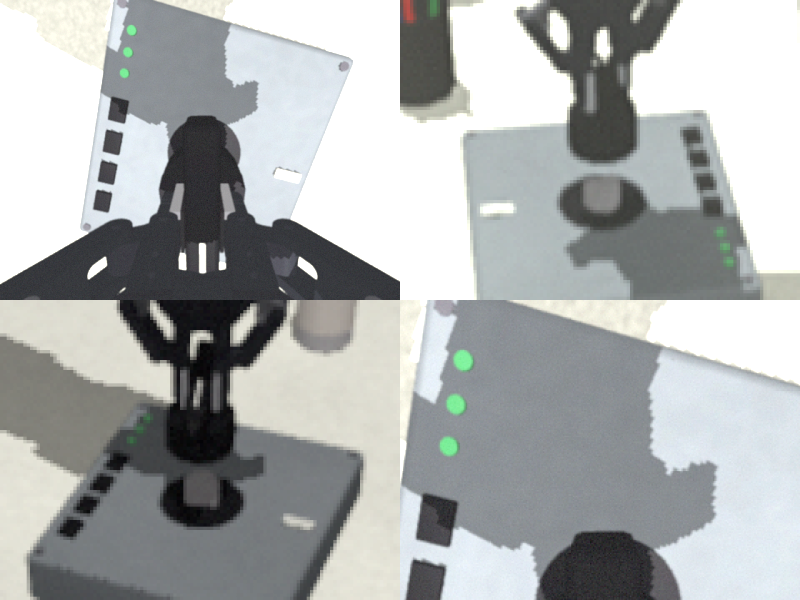

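The handle hangs upright over the shaft in all three views. Its blunt end is toward the wrist camera at tile (603,533), the hub in the side tile spans x 570–636, and in the scene tile it spans 166–233. I'll compare these with a prediction for a handle centred on the TCP.

```bash
python3 - <<'E'
from h import *
c=np.array([.5220,.1517]);zb=.1632-.0537;y=np.radians(-61.25);d=np.array([np.cos(y),np.sin(y)])
w=load('wrist');print('blunt top pred',proj(w,[*(c-.05*d),zb+.07]),'per mm',proj(w,[*(c-.051*d),zb+.07]),'meas',140+203/1.4286,233/1.4286)
th=np.linspace(0,2*np.pi,200)
for n in('side','scene'):
    f=load(n)
    H=np.vstack([np.c_[c+.028*np.c_[np.cos(th),np.sin(th)],np.full(200,z)] for z in(zb,zb+.03)])
    p=proj(f,H[:200]);a=proj(f,H);print(n,'hub L,R,bottom pred',p[:,0].min(),p[:,0].max(),p[:,1].max(), 'all', a[:,0].min(),a[:,0].max())
    # shaft pred: base circle collar centre
    S=np.vstack([np.c_[[.5222,.152]+.0125*0+.015*np.c_[np.cos(th),np.sin(th)],np.full(200,.05)]]);p=proj(f,S);print('shaft L,R',p[:,0].min(),p[:,0].max(), 'collar ctr',proj(f,[.5222,.152,.05]))
print('meas side',221+170/3.333,221+236/3.333,177+162/3.333,'scene',243+166/3.333,243+233/3.333,124+161/3.333)
print('collar meas side',221+204/3.333,177+204/3.333,'scene',243+202/3.333,124+200/3.333)
E
```

```text
blunt top pred [[287.04172475 174.82478604]] per mm [[287.05960798 171.65381226]] meas 282.09715805683885 163.0967380652387
side hub L,R,bottom pred 271.16777108555505 292.2486231567402 226.39966827698618 all 270.84803184221914 292.2486231567402Traceback (most recent call last):
  File "<stdin>", line 10, in <module>
TypeError: can only concatenate list (not "float") to list
```

```bash
python3 - <<'E'
from h import *
c=np.array([.5220,.1517]);zb=.1632-.0537;y=np.radians(-61.25);d=np.array([np.cos(y),np.sin(y)]);q=np.array([-d[1],d[0]])
w=load('wrist');cp=-w['R'].T@w['t']; print('cam rel tcp (along d, along q)',(cp[:2]-c)@d,(cp[:2]-c)@q,cp[2])
for z in(.07,.032): print(z,[proj(w,[*(c+a*d+b*q),zb+z])[0].round(1).tolist() for a,b in((-.05,-.009),(-.05,.009),(-.051,0))])
print('meas end L,R',140+173/1.4286,140+233/1.4286,233/1.4286)
th=np.linspace(0,2*np.pi,200);O=np.c_[np.cos(th),np.sin(th)]
p=proj(w,np.c_[c+.028*O,np.full(200,zb)]);print('hub L,R',p[:,0].min(),p[:,0].max(),'meas L',140+138/1.4286)
for n in('side','scene'):
    f=load(n); p=proj(f,np.c_[c+.028*O,np.full(200,zb)]);print(n,'hub L,R,bot',p[:,0].min(),p[:,0].max(),p[:,1].max(),'collar',proj(f,[.5222,.152,.05]))
print('meas side',221+170/3.333,221+236/3.333,177+162/3.333,'scene',243+166/3.333,243+233/3.333,124+161/3.333)
print('collar meas side',221+204/3.333,177+204/3.333,'scene',243+202/3.333,124+200/3.333)
E
```

```text
cam rel tcp (along d, along q) -0.06871295289684834 -0.0014455499380084348 0.2907449774847177
0.07 [[258.3, 174.8], [315.7, 174.9], [287.1, 171.7]]
0.032 [[264.3, 159.5], [307.6, 159.6], [286.0, 157.2]]
meas end L,R 261.097578048439 303.0967380652387 163.0967380652387
hub L,R 233.06823867990553 336.8608175102709 meas L 236.5980680386392
side hub L,R,bot 271.16777108555505 292.2486231567402 226.39966827698618 collar [[281.94133279 237.33177877]]
scene hub L,R,bot 293.0120849142883 313.4311278904277 173.43718029497103 collar [[303.08610035 184.03744635]]
meas side 272.005100510051 291.80708070807077 225.6048604860486 scene 292.8049804980498 312.9069906990699 172.3048304830483
collar meas side 282.2061206120612 238.2061206120612 scene 303.6060606060606 184.00600060006002
```

Hub, collar and blunt end agree with the centred prediction to within about 1–2 mm. Now I lower the handle slowly, watching the force.

jog_arm:
  plan: "0 0 0 -1.5 0; 0 0 0 -2.9 0; 0 0 0 -3.2 0; 0 0 0 -3.6 0; 0 0 0 -3.8 0"

```text
time_s: 8.98
tool_pos: [0.5221, 0.1517, 0.1252]
tool_rot: [[-0.479, 0.878, 0.0], [0.878, 0.479, 0.0], [-0.0, 0.0, -1.0]]
contact_force: [0.5, 0.6, -2.4]
opening: 0.017
```

jog_arm:
  plan: "0 0 0 -0.2 0; 0 0 0 -0.4 0; 0 0 0 -0.5 0; 0 0 0 -0.5 0"

```text
time_s: 9.48
tool_pos: [0.5221, 0.1517, 0.1203]
tool_rot: [[-0.479, 0.878, 0.0], [0.878, 0.479, 0.0], [-0.0, 0.0, -1.0]]
contact_force: [-0.3, 0.3, -1.8]
opening: 0.0174
```

jog_arm:
  plan: "0 0 0 -0.4 0; 0 0 0 -0.8 0; 0 0 0 -1.2 0; 0 0 0 -1.35 0; 0 0 0 -1.35 0"

```text
time_s: 10.1
tool_pos: [0.522, 0.1517, 0.1067]
tool_rot: [[-0.479, 0.878, -0.0], [0.878, 0.479, -0.0], [0.0, -0.0, -1.0]]
contact_force: [0.2, 0.3, -2.4]
opening: 0.0175
```

jog_arm:
  plan: "0 0 0 -0.1 0; 0 0 0 -0.15 0; 0 0 0 -0.2 0; 0 0 0 -0.2 0"

```text
time_s: 10.6
tool_pos: [0.522, 0.1517, 0.1048]
tool_rot: [[-0.479, 0.878, 0.0], [0.878, 0.479, -0.0], [-0.0, 0.0, -1.0]]
contact_force: [1.0, 1.2, -2.2]
opening: 0.0172
```

jog_arm:
  plan: "0 0 0 -0.05 0; 0 0 0 -0.1 0; 0 0 0 -0.12 0; 0 0 0 -0.12 0"

```text
time_s: 11.1
tool_pos: [0.5221, 0.1517, 0.1037]
tool_rot: [[-0.479, 0.878, 0.0], [0.878, 0.479, 0.0], [-0.0, 0.0, -1.0]]
contact_force: [-0.6, 0.6, 1.2]
opening: 0.0171
```

Home: contact is felt at exactly the predicted height. Now I turn the pointer to the rib, +1.317 rad.

jog_arm:
  plan: "0 0 0 0 0; 0 0 0 0 0.08; 0 0 0 0 0.18; 0 0 0 0 0.28; 0 0 0 0 0.38"

```text
time_s: 11.72
tool_pos: [0.5231, 0.1512, 0.1038]
tool_rot: [[-0.773, 0.635, 0.002], [0.635, 0.773, -0.001], [-0.002, 0.001, -1.0]]
contact_force: [5.1, -4.8, -1.2]
opening: 0.0172
```

jog_arm:
  plan: "0 0 0 0 0.1; 0 0 0 0 0.2; 0 0 0 0 0.3; 0 0 0 0 0.4; 0 0 0 0 0.5"

```text
time_s: 12.35
tool_pos: [0.5235, 0.1512, 0.1039]
tool_rot: [[-0.982, 0.187, 0.004], [0.187, 0.982, -0.0], [-0.004, 0.0, -1.0]]
contact_force: [6.5, -4.2, -3.0]
opening: 0.0174
```

jog_arm:
  plan: "0 0 0 0 0.1; 0 0 0 0 0.2; 0 0 0 0 0.3; 0 0 0 0 0.39; 0 0 0 0 0.437"

```text
time_s: 12.98
tool_pos: [0.5239, 0.1515, 0.104]
tool_rot: [[-0.969, -0.246, 0.005], [-0.246, 0.969, 0.0], [-0.005, -0.001, -1.0]]
contact_force: [8.9, -3.4, -4.5]
opening: 0.0171
```

jog_arm:
  plan: "0 0 0 0 0; 0 0 0 0 0; 0 0 0 0 0"

```text
time_s: 13.35
tool_pos: [0.5238, 0.1515, 0.104]
tool_rot: [[-0.97, -0.244, 0.004], [-0.244, 0.97, 0.0], [-0.004, -0.001, -1.0]]
contact_force: [9.0, -1.4, -3.9]
opening: 0.0171
```

```bash
python3 - <<'E'
from h import *
g=[]
for n in('side','scene'):
    f=cam(n); u=proj(f,[.53,.152,.08])[0].astype(int); x0,y0=u[0]-50,u[1]-75
    print(n,x0,y0); g.append(cv2.resize(f['color'][y0:y0+150,x0:x0+100],(400,600),interpolation=3))
cv2.imwrite('pics/turned.png',np.clip(np.hstack(g)*1.8,0,255).astype('uint8'))
s=status.get_state();R=s['tool_rot'];print(s['tool_pos'],np.degrees(np.arctan2(R[1,1],R[0,1]))-90,s['contact_force'],s['wrist_torque'],s['opening'])
E
```

```text
side 228 153
scene 255 101
[0.52383054 0.15151483 0.10399438] 14.09682384107387 [ 8.15530519 -2.23233442 -4.81289354] [-0.42239509 -1.67010961 -0.12414378] 0.01721407153261035
```

View pics/turned.png

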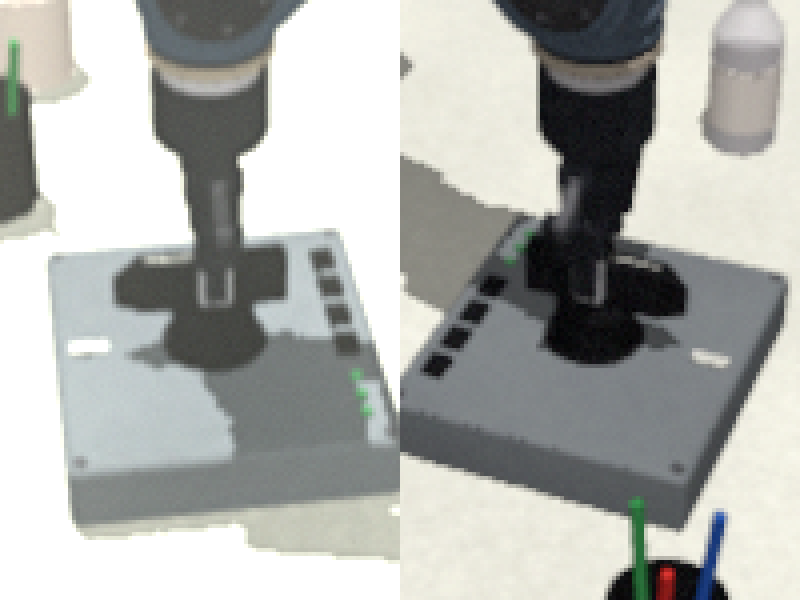

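The handle is home and the pointer (side tile (115,285), scene tile (687,295)) is in line with the rib. I'll relieve the 9 N side load, let go and rise.

jog_arm:
  plan: "0 0.1 0 0 0; 0 0.18 -0.03 0 0; 0 0.18 -0.03 0 0; 0 0.18 -0.03 0 0"

```text
time_s: 13.95
tool_pos: [0.5242, 0.1515, 0.1038]
tool_rot: [[-0.97, -0.244, 0.001], [-0.244, 0.97, 0.0], [-0.001, -0.0, -1.0]]
contact_force: [4.7, -0.1, 0.7]
opening: 0.0171
```

jog_arm:
  plan: "3 0 0 0 0; 6 0 0 0 0; 8.5 0 0 0 0; 8.5 0 0 0 0; 8.5 0 0 0 0"

```text
time_s: 14.58
tool_pos: [0.5238, 0.1514, 0.1036]
tool_rot: [[-0.97, -0.244, -0.0], [-0.244, 0.97, -0.0], [0.0, 0.0, -1.0]]
contact_force: [0.9, 0.1, 0.7]
opening: 0.085
```

jog_arm:
  plan: "8.5 0 0 2 0; 8.5 0 0 5 0; 8.5 0 0 10 0; 8.5 0 0 15 0; 8.5 0 0 15 0"

```text
time_s: 15.2
tool_pos: [0.5253, 0.1517, 0.2573]
tool_rot: [[-0.97, -0.244, 0.007], [-0.244, 0.97, 0.001], [-0.007, -0.0, -1.0]]
contact_force: [-0.3, 0.8, -1.4]
opening: 0.0848
```

```bash
python3 - <<'E'
from h import *
f=cam('wrist'); cv2.imwrite('pics/end.png',np.clip(cv2.resize(f['color'],(800,600),interpolation=3)*1.7,0,255).astype('uint8'))
s=status.get_state();print(s['tool_pos'],s['contact_force'],s['time_s'])
E
```

```text
[0.52429379 0.15148425 0.25490144] [0.12716996 0.23631792 0.07444696] 15.25
```

View pics/end.png

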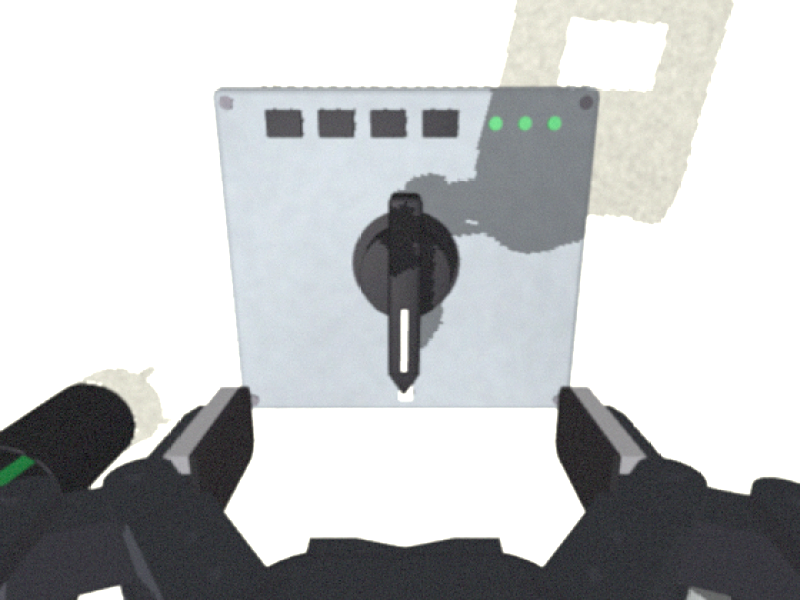

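The handle sits on the collar, with its tip at (403,391) right in front of the rib at (405,397), and the white line running from (404,311) to (403,371). One quick numeric check, then I hand in.

```bash
python3 - <<'E'
from h import *
f=load('wrist');s=.7
q=onz(f,np.array([(225,102),(587,102)])*s,.05);t=onz(f,[(403*s,391*s)],.1)[0];l=onz(f,np.array([(404,311),(403,371)])*s,.12)
y=np.radians(14.2);m=np.array([.5222,.152])+.066*np.array([np.cos(y),np.sin(y)]);print('tip',t,'mark',m,'d',np.hypot(*(t[:2]-m)))
v=l[1]-l[0];print('line yaw',np.degrees(np.arctan2(v[1],v[0])),'len',np.hypot(*v[:2]))
if np.hypot(*(t[:2]-m))<.009: workorder.finish_job(); print('done')
E
```

```text
tip [0.58980813 0.16705785 0.1       ] mark [0.58618339 0.16819029] d 0.003797517269326808
line yaw 13.222309017974364 len 0.035126651933626636
the job is handed in; nothing more can be done
done
```

I fitted the handle on the shaft, turned its pointer to the rib, let go and handed the job in at about 15 s of the 48 s. The job reports no verdict, so the checks below are my own measurements.

**How it went:**
- **Grasp:** I gripped the bar at (0.544, −0.205) and turned the handle to match the shaft's flat, at about −61° (shaft at about −1.32 rad).
- **Fit:** It went down with no resistance. First contact came with the tool 50.0 mm above its height at the grasp on the desk, which is exactly the console face.
- **Turn:** I turned it +1.317 rad to the rib. The fit bound slightly, with a side load of about 9 N, which I relieved to about 5 N before letting go.

**Last checks, after letting go and rising 15 cm:**
- **Pointer tip:** It measured 3.8 mm from the mark, against the 12 mm allowed.
- **Pointer direction:** The white line's yaw was 13.2°, against 14.2° for the console. Its length was 35 mm, against the 36 mm given.
- **Arm:** The contact force was near zero.
- **Other objects:** I did not go near them and felt no contact with them. I did not re-measure their positions.

**Disagreement:** The wrist-camera check before lowering put the handle about 1.5 mm off the centred prediction. That is within calibration error, and the free fit showed it was small enough.

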